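# Right a fallen reagent bottle against the splash panel

### The job

The white reagent bottle has fallen over in front of the steel splash panel. Take it by its raised band, tip it cap-up so that its cap leans on the panel's front face, and use the panel to push it upright as you bring it down, until it stands on the table; then press it back flush against the panel, firmly but gently (about 10 N for a second), and let go. Never push on the panel with more than 25 N, and do not disturb the dropper bottle and the specimen cup beside it.

Things in the scene. Friction and masses are not known exactly. Their poses are not given: they have to be found in the camera images.
- bottle: White plastic reagent bottle, 110 mm tall, about 0.22 kg. Square foot 60 x 60 x 10 mm, round body 52 mm, raised round grip band 60 mm across from 68 to 76 mm, black cap 52 mm across from 94 up. Origin: centre of underside; own z from foot to cap, x, y square to the foot's sides. Starts lying on foot edge and band, cap to the panel. Gripped at the band with about 25 N it turns stiffly between the pads.
- panel: Upright steel splash panel on two small feet behind, fixed, rigid. Front plate 240 wide, 200 high, 6 mm thick, on adjustable stand-offs: its face stands 0 to 8 mm on the robot's side of the origin, each time differently and not measured: find it by touch. Origin: nominal foot of the face at mid-width, on the table. Own x level, out of the back, away from the robot; y along the width; z up.
- dropper: Small white dropper bottle with a red pointed cap, 37 x 35 x 98 mm, standing on the table beside the panel's left end; a bystander. Origin: centre of its underside.
- cup: Specimen cup with a yellow lid, 65 x 65 x 64 mm, standing on the table beside the panel's right end; a bystander. Origin: centre of its underside.

How it is judged (in metres and radians):
On the way, in this order (a step that is already met when the one before it is completed fails the run):
1. the bottle is tilted cap-up (its axis 25 to 77 degrees from vertical) and leans on the panel with at least 1 N (angle between bottle's own z axis and vertical between 0.436 and 1.35 rad and contact force between bottle and panel above 1 N), for 0.1 s.
2. the bottle stands upright on the table (within 4 degrees) and is pressed flush against the panel with at least 2 N (angle between bottle's own z axis and vertical below 0.07 rad and height (world z) of bottle below 0.004 m and contact force between bottle and panel above 2 N and x of bottle in the frame of panel above -0.042 m), for 0.4 s.
At the end, for the whole second after the job is handed in: The bottle stands upright on the table (within 3 degrees), cap up, released and at rest, where it was pressed flush against the panel's front plate: foot centre within 100 mm of the panel's mid-width and at most 42 mm in front of the panel's origin plane (angle between bottle's own z axis and vertical below 0.05 rad and height (world z) of bottle below 0.004 m and x of bottle in the frame of panel between -0.042 and 0 m and y of bottle in the frame of panel between -0.1 and 0.1 m and linear speed of bottle below 0.01 m/s and contact force between bottle and the fingers below 0.05 N); the robot touches nothing.
It fails at once if the bottle is pushed against the panel with more than 25 N (contact force between bottle and panel above 25 N).
It fails at once if the arm or fingers push the panel with more than 25 N (contact force between any of the fingers, the arm and panel above 25 N).
It fails at once if the dropper bottle is moved more than 15 mm or tipped (distance of dropper from where it was at the start of the episode above 0.015 m or angle between dropper's own z axis and vertical above 0.3 rad).
It fails at once if the specimen cup is moved more than 15 mm or tipped (distance of cup from where it was at the start of the episode above 0.015 m or angle between cup's own z axis and vertical above 0.3 rad).
It also fails if it takes over 70 s, if anything falls off the work surface, if the arm or the gripper's body presses on something with over 40 N, if the wrist force passes 120 N, or if a joint passes its speed limit or range.

### The arm

A 6-joint arm with a two-finger parallel gripper is mounted at the origin on the work surface; the furniture and walls round the work are solid. World frame = base frame: x ahead of the robot, y to its left, z up, the work surface at z = 0. Lengths are in mm, angles in rad, forces in N, time in s.
With the tool pointing down it reaches from about 300 to 775 mm from the base axis. Payload 14.6 kg.
Tool frame: the origin (TCP) lies at the centre of the arm's flange, where the gripper is bolted on; the fingertips stand 173 mm ahead of it and the grasp point (between the pads) lies 155 mm ahead of it (manip.tip_reach is the distance from the TCP to the fingertips, in mm); z points along the fingers, y is the direction in which the jaws open and shut (so a half turn about z gives the same grasp; the last joint's range is limited). The gripper opens to 85 mm and grips with 20 to 120 N. Pads are 22 mm wide; open, the fingers measure 114 mm over their backs; the gripper's body (76 mm by 85 mm) begins 54 mm behind the grasp point. The pads swing forward as they close: fully open they stand 13 mm farther back than shut.
Start: joints at [-1.275, 0.3, 1.521, -0, 1.321, -0.067], TCP at [195.184, -514.193, 404.681] pointing down, gripper open.
Joint ranges: [-3.03, 3.03], [-0.79, 2.21], [0.23, 2.52], [-1.04, 4.18], [0, 3.07], [-2.55, 2.55]. Speed limits (rad/s): [2.22, 2.22, 2.57, 3.14, 3.14, 3.14].

### API

Orientations are given as a unit quaternion [x, y, z, w].
In Python, from plant import manip gives the robot as it stands. Calls block until the motion is done:
- manip.movep(position, orientation): joint-space move of the TCP to a pose.
- manip.move_l(position, vel=150, rotation=None): straight line of the TCP; rotation=None keeps the orientation; vel is the mean speed in mm/s.
- manip.set_joints(angles): joint-space move.
- manip.command_gripper(opening, strength=None): finger opening in mm; strength is the grip in N (None keeps the last); returns when the fingers have stopped.
- manip.wait(seconds).
- manip.ik(position, orientation): joint angles nearest the present ones, or None.
- manip.observe(): the state.
- manip.read_camera(name): name is "side" or "top" or "wrist"; returns (picture, depth): 480x640x3 uint8, red, green, blue; 480x640 float32, mm along the optical axis (not along the pixel's ray), 0 where there is no reading.
- manip.camera_model(name): a dict with "mtx" (3x3 intrinsics, pixels), "R" (3x3) and "t" (3): a world point X has camera coordinates R X + t; the wrist camera has in their place "T_tool_cam" (4x4, takes a point from camera to tool coordinates, whose origin is the TCP and whose axes are the flange's). Camera axes: x right, y down, z forward; pixel columns grow to the right and rows downward; lengths in mm; the calibration is good to about 2 mm. A picture is of the moment at which its call begins: read the wrist's pose just before it. camera_model takes no time and is no camera call.
A pose or a line that the arm cannot do raises manip.PlanningError and nothing moves.
- manip.close_job(): hands the job in, once; it reports no verdict.
The state is a dict: "time_s": time; "joint_pos": joint angles; "qd": joint speeds; "tau": joint torques, N m; "tcp_pos": TCP position; "eef_rot": TCP orientation; "contact_force": force on the tool from outside, world axes, zero at the start; "moment": the same for the moment, N m; "gripper_width": finger opening in mm.
Only numpy, scipy, OpenCV 4.12 (cv2) and the standard library are available. Lean on these libraries where they do the work, as an engineer would, in place of code of your own. Each camera call takes 0.05 s, during which the arm holds its last target. There are 200 camera calls.

## Working session

There is one attempt and no reset: what is moved stays moved. The work goes in short steps, each a Python script; the robot and the scene stay as the last script left them, time stands still between calls to the robot, and variables do not carry over. Pictures are saved under pics/ and viewed, about 8 in all and at most 12, crops included, and the job is handed in when it is done.

```bash
ls; mkdir -p pics
python3 - <<'E'
from plant import manip
import cv2,numpy as np
s=manip.observe();print(s)
ims=[]
for n in("side","top"):
    p,d=manip.read_camera(n);np.savez(f"pics/{n}0.npz",p=p,d=d)
    m=manip.camera_model(n);print(n,m)
    cv2.imwrite(f"pics/{n}0.png",p[...,::-1])
E
```

```text
pics
{'time_s': 0.0, 'joint_pos': array([-1.27460688e+00,  3.00447308e-01,  1.52160725e+00, -2.17153213e-05,
        1.32069951e+00, -6.66089290e-02]), 'qd': array([ 0.00185637,  0.00034013,  0.00013701,  0.00189022, -0.00046823,
        0.00161772]), 'tau': array([-1.71726664e-03, -5.43501234e+01, -3.61798131e+01, -1.89292364e-04,
        3.98687494e-03, -5.36200196e-05]), 'tcp_pos': array([ 195.16922954, -514.16126602,  404.12317704]), 'eef_rot': array([ 9.83591582e-01,  1.80408600e-01, -7.69624674e-05, -5.75682077e-04]), 'contact_force': array([ 0.63513705,  0.0661439 , -0.363794  ]), 'moment': array([ 0.03182535, -0.04112091, -0.02560396]), 'gripper_width': 85.54370437299383}
side {'mtx': array([[528.20179094,   0.        , 316.46076169],
       [  0.        , 528.20179094, 237.44421628],
       [  0.        ,   0.        ,   1.        ]]), 'R': array([[-0.95410358, -0.2994449 , -0.00437162],
       [-0.16325361,  0.53229233, -0.83067029],
       [ 0.25106696, -0.79183181, -0.55674748]]), 't': array([516.15197822,  81.77486436, 828.80069561])}
top {'mtx': array([[606.49270042,   0.        , 314.86367202],
       [  0.        , 606.49270042, 247.46451333],
       [  0.        ,   0.        ,   1.        ]]), 'R': array([[ 0.1569045 , -0.98759383,  0.00627752],
       [-0.95986634, -0.15398922, -0.23440121],
       [ 0.23245986,  0.03075302, -0.97211968]]), 't': array([ 14.35378043, 518.84806581, 896.06403881])}
```

View pics/side0.png

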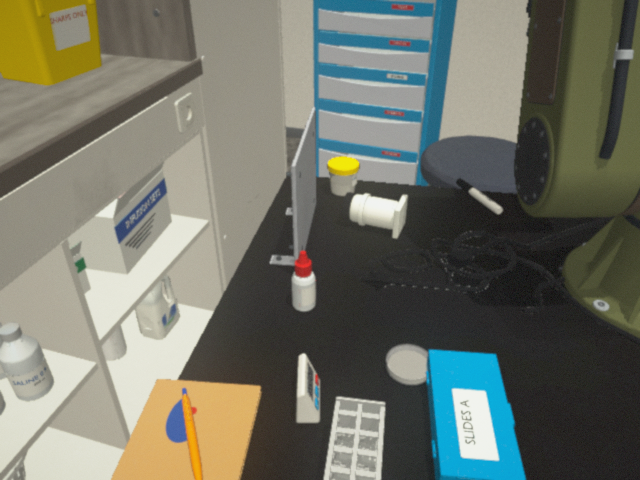

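View pics/top0.png

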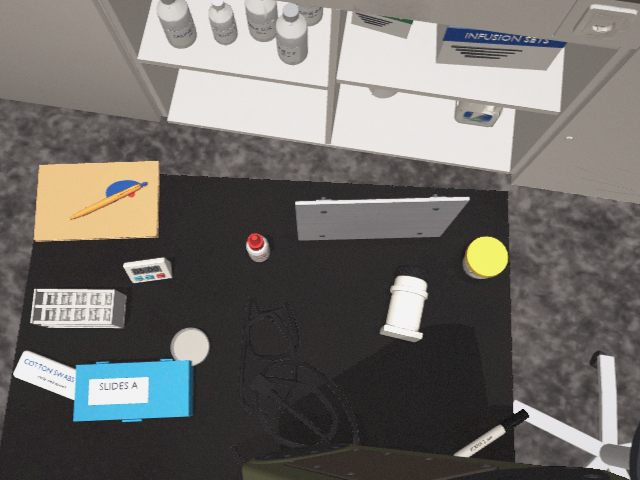

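Side view: the bottle lies at (378,212) with its foot to the right, and the panel's face is at (303,185). Top view: foot (402,335), cap (410,282), and panel base from (298,240) to (440,236). Next I'll get metric positions from these.

```bash
cat > h.py <<'E'
import numpy as np,cv2
from plant import manip
def cloud(n,p,d):
    m=manip.camera_model(n);K=m["mtx"];v,u=np.indices(d.shape)
    c=np.dstack([(u-K[0,2])*d/K[0,0],(v-K[1,2])*d/K[1,1],d])
    return (c-m["t"])@m["R"]   # R^T(c-t)
E
python3 - <<'E'
from h import *
for n in("top","side"):
    z=np.load(f"pics/{n}0.npz");p,d=z["p"],z["d"];X=cloud(n,p,d)
    if n=="top": rs={"bot":(375,270,435,345),"panel":(290,192,472,243),"dr":(243,230,272,264),"cup":(460,234,510,280)}
    else: rs={"bot":(345,190,410,240),"panel":(288,105,318,265),"dr":(288,250,320,312),"cup":(325,153,362,195)}
    hsv=cv2.cvtColor(p,cv2.COLOR_RGB2HSV)
    for k,(a,b,c,e) in rs.items():
        x=X[b:e,a:c].reshape(-1,3);ok=(d[b:e,a:c].ravel()>0)&(x[:,2]>4)&(x[:,2]<250)&(hsv[b:e,a:c,2].ravel()>70)
        x=x[ok]
        print(n,k,len(x),np.percentile(x,[1,50,99],axis=0).round(0).tolist())
        if k=="bot":
            x=x[x[:,2]<75]; mu,R,_ ,=None,None,None
            q=x[:,:2].astype(np.float32);r=cv2.minAreaRect(q);print(" rect",r, cv2.boxPoints(r).round(0).tolist())
            np.save(f"pics/bot_{n}.npy",x)
        if k=="panel":
            # plane fit by RANSAC-ish: front face, 20<z<190
            x=x[(x[:,2]>20)&(x[:,2]<190)]
            c0=np.median(x,0)
            for _ in range(8):
                c0=x.mean(0);w=np.linalg.svd(x-c0,full_matrices=False)[2][2];r=(x-c0)@w
                x=x[abs(r)<max(2.5*np.median(abs(r)),2)]
            print(" plane n",w,c0,len(x),"std",r.std(),"ends",np.percentile(x@np.array([-w[1],w[0],0]),[0.5,99.5]))
E
```

```text
top bot 2182 [[395.0, -88.0, 10.0], [438.0, -58.0, 54.0], [490.0, -28.0, 63.0]]
 rect ((443.2919921875, -62.965293884277344), (65.4295425415039, 95.79886627197266), 85.16455078125) [[393.0, -92.0], [488.0, -100.0], [494.0, -34.0], [398.0, -26.0]]
top panel 6274 [[533.0, -104.0, 7.0], [554.0, 12.0, 130.0], [577.0, 126.0, 202.0]]
 plane n [-9.82634917e-01 -1.85549359e-01  2.34791577e-04] [554.15051508  11.37775155 112.80540103] 4844 std 0.4518497708272119 ends [-26.22733094 209.76077078]
top dr 517 [[485.0, 172.0, 6.0], [495.0, 185.0, 58.0], [514.0, 205.0, 100.0]]
top cup 1495 [[507.0, -203.0, 11.0], [535.0, -170.0, 65.0], [569.0, -141.0, 69.0]]
side bot 1750 [[394.0, -151.0, 6.0], [439.0, -40.0, 43.0], [516.0, -26.0, 60.0]]
 rect ((468.6106872558594, -79.6585922241211), (95.79232788085938, 177.6414031982422), 55.00934982299805) [[368.0, -68.0], [514.0, -170.0], [569.0, -91.0], [423.0, 11.0]]
side panel 2807 [[495.0, -102.0, 5.0], [548.0, 56.0, 117.0], [578.0, 196.0, 200.0]]
 plane n [-0.98285073 -0.18439792  0.00135734] [550.51080601  28.90787171 111.53628538] 1870 std 0.3478816764943093 ends [-30.19735811 208.37762911]
side dr 1185 [[484.0, 98.0, 4.0], [498.0, 201.0, 47.0], [556.0, 209.0, 96.0]]
side cup 1026 [[499.0, -201.0, 6.0], [534.0, -152.0, 54.0], [567.0, -71.0, 66.0]]
```

```bash
cat >> h.py <<'E'
from scipy.spatial.transform import Rotation as Ro
G=151.   # TCP -> band axis when gripping 60 mm
PSI=0.187; N=np.array([np.cos(PSI),np.sin(PSI),0]); T=np.array([-N[1],N[0],0]); FACE=546.5; MID=-91.8
def rot(th,psi=PSI):
    z=np.array([np.sin(th)*np.cos(psi),np.sin(th)*np.sin(psi),-np.cos(th)]);y=np.array([np.sin(psi),-np.cos(psi),0])
    return Ro.from_matrix(np.c_[np.cross(y,z),y,z]).as_quat(),z
def pose(g,th,psi=PSI):
    q,z=rot(th,psi);return np.asarray(g,float)-G*z,q
def pan(n,y,z): # panel coords: n = distance from nominal face (neg = robot side)
    return (FACE+n)*N+(MID+y)*T+np.array([0,0,z])
E
python3 - <<'E'
from h import *
from scipy.optimize import least_squares
for ns in (["top"],["top","side"]):
    x=np.vstack([np.load(f"pics/bot_{n}.npy") for n in ns]).astype(float)
    x=x[(x[:,1]>-100)&(x[:,1]<-20)&(x[:,0]<495)]
    b=x[(x[:,0]>412)&(x[:,0]<458)&(x[:,2]>15)]
    def f(p):
        a=np.array([np.cos(p[1]),np.sin(p[1])]);l=-(b[:,0]-440)*a[1]+(b[:,1]-p[0])*a[0]
        return np.hypot(l,b[:,2]-p[2])-26
    r=least_squares(f,[-62,0,30],loss="soft_l1");p=r.x
    a=np.array([np.cos(p[1]),np.sin(p[1])]);s=(x[:,:2]-[440,p[0]])@a
    rad=np.hypot((x[:,:2]-[440,p[0]])@[-a[1],a[0]],x[:,2]-p[2])
    print(ns,p,abs(r.fun).mean(),"s range",np.percentile(s,[.5,2,99]))
    for k in range(-50,60,4):
        m=(s>=k)&(s<k+4); print(k,m.sum(),np.median(rad[m]).round(1) if m.any() else 0,end=" | ")
    print()
j=manip.observe()["joint_pos"]
for y in(-53,-10,0):
  for th in(0,.5,.8,1.,1.2,1.4,1.57):
    P,q=pose(pan(-32,y,72),th);print(y,th,None if manip.ik(P,q) is None else manip.ik(P,q).round(2))
E
```

```text
['top'] [-60.14279793  -0.0746805   31.22209852] 1.0491381790729144 s range [-44.19197879 -43.99911299  49.79309144]
-50 0 0 | -46 212 26.3 | -42 113 32.8 | -38 101 32.9 | -34 64 25.4 | -30 85 25.7 | -26 83 26.1 | -22 85 26.1 | -18 90 26.2 | -14 81 26.2 | -10 87 25.8 | -6 82 25.9 | -2 86 25.8 | 2 84 26.3 | 6 85 26.2 | 10 80 26.1 | 14 82 25.6 | 18 84 25.7 | 22 117 27.5 | 26 96 29.6 | 30 61 28.6 | 34 78 25.3 | 38 84 25.5 | 42 79 25.8 | 46 65 24.4 | 50 18 22.2 | 54 0 0 | 58 0 0 | 
['top', 'side'] [-60.10418816  -0.0724655   30.84288888] 1.1140745818556563 s range [-44.66165277 -44.34330771  50.25302054]
-50 0 0 | -46 430 25.8 | -42 210 33.2 | -38 181 33.0 | -34 109 25.6 | -30 150 25.8 | -26 148 26.0 | -22 149 26.4 | -18 152 26.2 | -14 148 26.4 | -10 146 25.9 | -6 146 26.1 | -2 154 26.0 | 2 141 26.2 | 6 147 26.2 | 10 142 26.1 | 14 139 25.9 | 18 141 25.7 | 22 213 27.6 | 26 166 29.6 | 30 101 28.4 | 34 137 25.3 | 38 144 25.4 | 42 135 25.7 | 46 112 24.4 | 50 50 23.5 | 54 2 25.2 | 58 0 0 | 
-53 0 [-0.16  0.49  1.72 -0.    0.93  1.23]
-53 0.5 [-0.24  0.36  2.01  0.59  0.36  0.63]
-53 0.8 [-0.3   0.38  2.15  1.9   0.36 -0.7 ]
-53 1.0 [-0.33  0.44  2.21  2.32  0.61 -1.14]
-53 1.2 [-0.36  0.54  2.24  2.47  0.9  -1.33]
-53 1.4 [-0.38  0.67  2.24  2.54  1.2  -1.44]
-53 1.57 [-0.39  0.79  2.21  2.56  1.45 -1.49]
-10 0 [-0.08  0.47  1.75 -0.    0.92  1.31]
-10 0.5 [-0.14  0.34  2.05  0.52  0.32  0.78]
-10 0.8 [-0.19  0.36  2.18  2.1   0.31 -0.82]
-10 1.0 [-0.22  0.42  2.25  2.49  0.58 -1.24]
-10 1.2 [-0.25  0.52  2.28  2.62  0.9  -1.39]
-10 1.4 [-0.26  0.66  2.28  2.67  1.22 -1.48]
-10 1.57 [-0.27  0.78  2.25  2.69  1.47 -1.52]
0 0 [-0.06  0.47  1.76 -0.    0.92  1.32]
0 0.5 [-0.12  0.34  2.05  0.5   0.31  0.82]
0 0.8 [-0.17  0.35  2.19  2.15  0.3  -0.85]
0 1.0 [-0.19  0.42  2.25  2.53  0.58 -1.26]
0 1.2 [-0.22  0.52  2.29  2.65  0.9  -1.41]
0 1.4 [-0.23  0.66  2.29  2.7   1.22 -1.49]
0 1.57 [-0.24  0.78  2.26  2.72  1.48 -1.53]
```

```bash
cat > g.py <<'E'
from h import *
psi=-0.073; a=np.array([np.cos(psi),np.sin(psi)]); b=np.r_[np.array([440,-60.1])+27.7*a, 30.]
th=-0.15
def rep(k):
    s=manip.observe();print(k,round(s["time_s"],2),s["tcp_pos"].round(1),s["contact_force"].round(2),s["moment"].round(2),round(s["gripper_width"],1))
print(b)
manip.command_gripper(85,25)
P,q=pose(b+[0,0,110],th,psi);manip.movep(P,q);rep("above")
p,d=manip.read_camera("wrist");cv2.imwrite("pics/w1.png",p[...,::-1])
P,q=pose(b,th,psi);manip.move_l(P,vel=80);rep("down")
p,d=manip.read_camera("side");cv2.imwrite("pics/s1.png",cv2.resize(p[100:300,230:470,::-1],None,fx=3,fy=3))
E
python3 g.py
```

```text
[467.62622612 -62.12030452  30.        ]
above 2.27 [490.2 -64.4 289.5] [-0.13  0.06 -0.38] [-0.02 -0.08 -0.01] 85.2
down 3.84 [490.3 -63.8 179.7] [ 0.17 -0.77  0.1 ] [ 0.03 -0.01 -0.03] 85.0
```

View pics/s1.png

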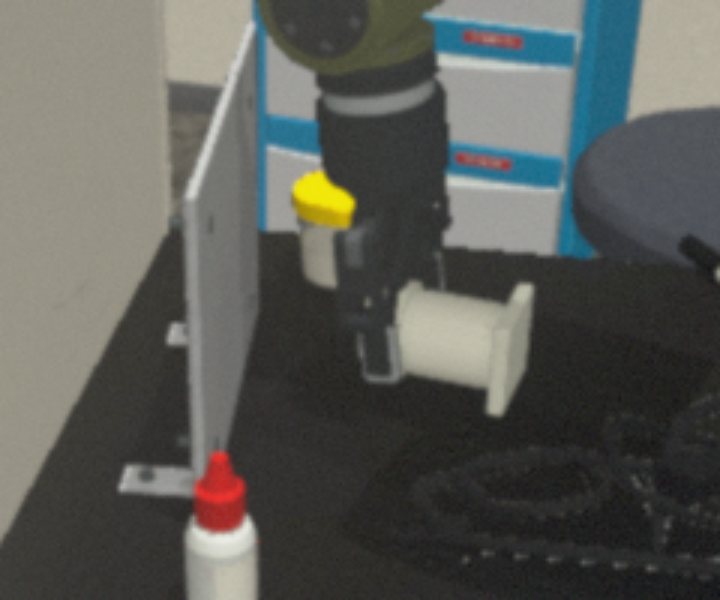

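View pics/w1.png

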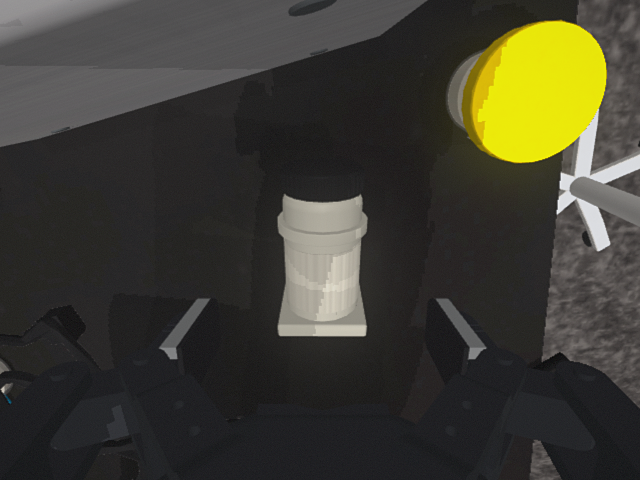

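The wrist view has the bottle centred at column 322, between pads at 205 and 435. The side view has the near finger at (380,350), over the band. I'll grip and lift.

```bash
cat > g2.py <<'E'
from h import *
psi=-0.073; a=np.array([np.cos(psi),np.sin(psi)]); b=np.r_[np.array([440,-60.1])+27.7*a, 30.]
def rep(k):
    s=manip.observe();print(k,round(s["time_s"],2),s["tcp_pos"].round(1),s["contact_force"].round(2),s["moment"].round(2),round(s["gripper_width"],1))
manip.command_gripper(50,25);rep("grip")
P,q=pose(b+[0,0,100],-.15,psi);manip.move_l(P,vel=80);rep("lift")
# to free-space point in front of panel, tilt in joint space
P,q=pose(pan(-110,-15,140),.3);manip.movep(P,q);rep("t.3")
P,q=pose(pan(-80,-15,120),.8);manip.movep(P,q);rep("t.8")
p,d=manip.read_camera("side");np.savez("pics/s2.npz",p=p,d=d);cv2.imwrite("pics/s2.png",cv2.resize(p[60:260,230:470,::-1],None,fx=3,fy=3))
E
python3 g2.py
```

```text
grip 4.25 [490.2 -63.7 179.6] [-0.49  0.97  5.89] [ 0.22  0.28 -0.  ] 58.7
lift 5.65 [490.  -63.8 278.8] [ 1.16  0.1  -1.57] [ 0.02 -0.19  0.06] 58.6
t.3 6.18 [405.  -32.1 284.5] [ 0.52 -0.52 -1.57] [-0.02  0.19 -0.03] 58.8
t.8 7.54 [372.3 -38.4 225.2] [ 0.11 -0.01 -1.67] [-0.11  0.51 -0.07] 58.8
```

View pics/s2.png

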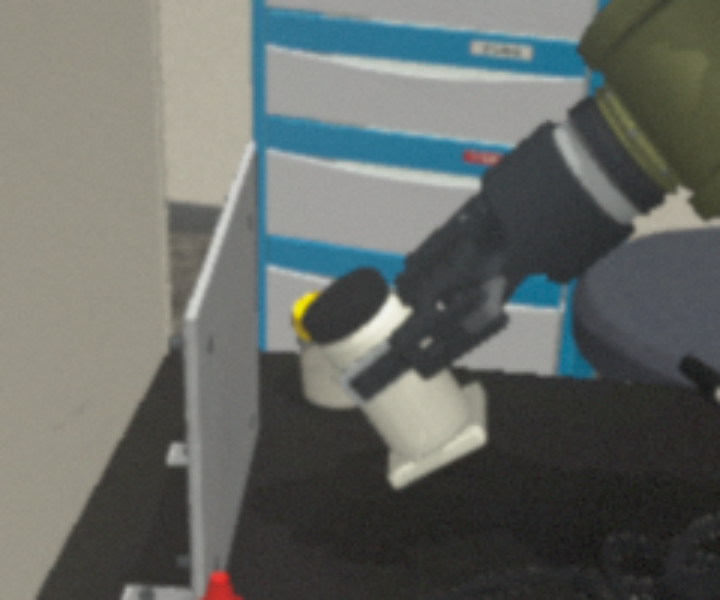

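The bottle is cap-up, tilted about 35° with its cap at (345,305), as predicted. Next I'll touch the panel in guarded steps.

```bash
cat >> h.py <<'E'
def F():
    f=np.mean([manip.observe()["contact_force"]],axis=0);return f
def rep(k):
    s=manip.observe();print(k,round(s["time_s"],2),s["tcp_pos"].round(1),s["contact_force"].round(2),s["moment"].round(2),round(s["gripper_width"],1))
def Favg(k=3):
    r=[]
    for _ in range(k): manip.wait(0.03);r.append(manip.observe()["contact_force"])
    return np.mean(r,axis=0)
E
python3 - <<'E'
from h import *
P,q=pose(pan(-52,-15,100),.8);manip.move_l(P,vel=60);f0=Favg(6);print(f0);rep("pre")
n=-52
while n<-34:
    n+=.75;P,q=pose(pan(n,-15,100),.8);manip.move_l(P,vel=30)
    f=(Favg(3)-f0);print(n,f.round(1),round(-f@N,2))
    if -f@N>3: break
manip.wait(.3);rep("contact");print(-(Favg(4)-f0)@N)
np.save("f0.npy",f0)
p,d=manip.read_camera("side");cv2.imwrite("pics/s3.png",cv2.resize(p[60:260,230:470,::-1],None,fx=3,fy=3))
E
```

```text
[-0.41911647 -0.34421332 -2.17292211]
pre 8.52 [399.2 -33.2 205.4] [-1.19 -0.53 -2.4 ] [-0.08  0.52 -0.02] 58.9
-51.25 [0.3 0.5 0.6] -0.39
-50.5 [ 0.7  0.3 -0.3] -0.72
-49.75 [0.2 0.3 0.2] -0.28
-49.0 [0.5 0.9 0.5] -0.64
-48.25 [0.3 0.4 0.2] -0.32
-47.5 [0.9 0.6 0.2] -0.97
-46.75 [0.4 0.6 0.1] -0.47
-46.0 [ 0.1 -0.1 -0.2] -0.11
-45.25 [ 0.2 -0.4  0.7] -0.12
-44.5 [ 0.   0.6 -0.2] -0.15
-43.75 [0.3 0.5 0.2] -0.41
-43.0 [-0.2 -0.   0.1] 0.22
-42.25 [-3.9 -0.3 -1.1] 3.87
contact 13.37 [408.8 -31.3 205.1] [-3.93 -0.46 -3.23] [-0.26  1.28 -0.  ] 58.8
4.728720517270468
```

View pics/s3.png

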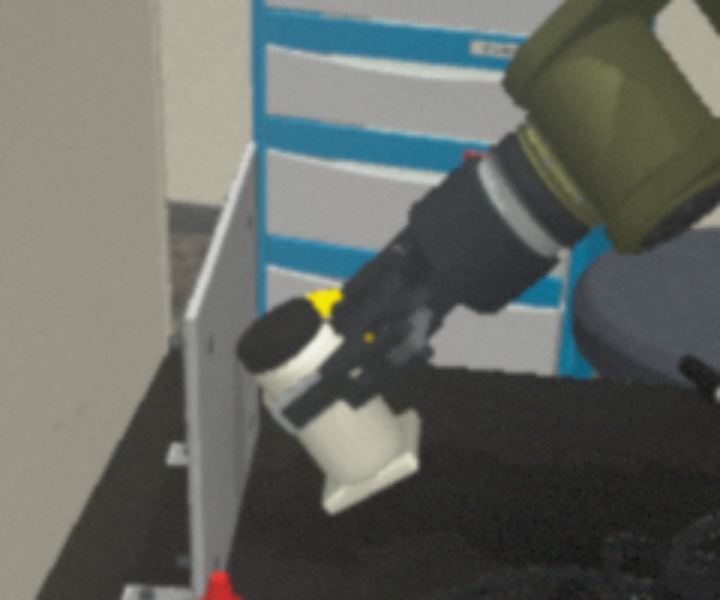

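Contact came at n=-42.6 (geometry predicted -43) with 4–5 N held, and the picture shows the cap touching the panel at (240,345). Now I'll straighten the bottle along the panel and lower it.

Run:
```python
from h import *
f0=np.load("f0.npy")
for th in (.9,1.0,1.1,1.2,1.3):
    t=1.42-th;n=-(38*np.sin(t)+26*np.cos(t))-.5;n=min(n,-32)
    P,q=pose(pan(n,-15,100),th);manip.move_l(P,vel=40,rotation=q);print(th,round(n,1),(Favg(2)-f0).round(1),manip.observe()["joint_pos"].round(2))
P,q=pose(pan(-33,-15,80),1.3);manip.move_l(P,vel=40);f1=Favg(6);rep("z80");np.save("f1.npy",f1)
z=80
while z>70:
    z-=.75;P,q=pose(pan(-33,-15,z),1.3);manip.move_l(P,vel=30)
    f=Favg(3)-f1;print(z,f.round(1))
    if f[2]>15: break
rep("down")
p,d=manip.read_camera("side");cv2.imwrite("pics/s4.png",cv2.resize(p[60:260,230:470,::-1],None,fx=3,fy=3))
```

```text
0.9 -41.9 [0.9 0.3 0.2] [-0.23  0.29  2.24  2.19  0.4  -0.93]
1.0 -39.7 [1.1 0.1 0.6] [-0.24  0.33  2.26  2.38  0.53 -1.13]
1.1 -37.1 [0.2 0.7 0.4] [-0.25  0.37  2.28  2.49  0.68 -1.25]
1.2 -34.2 [0.9 0.8 0.3] [-0.26  0.43  2.29  2.56  0.83 -1.33]
1.3 -32 [ 0.7 -0.  -0. ] [-0.27  0.5   2.3   2.61  0.99 -1.39]
z80 17.27 [381.5 -36.5 120.6] [ 0.29 -0.57 -2.29] [-0.09  0.73  0.04] 58.8
79.25 [-0.3  0.3  0.2]
78.5 [-0.1  0.4 -0.2]
77.75 [-0.3  0.1  0.6]
77.0 [-0.2  0.2 -0.4]
76.25 [-0.   0.4  0.1]
75.5 [-0.4  0.3  0.3]
74.75 [-0.4  0.2  0.1]
74.0 [-2.2  0.3  4.9]
73.25 [-3.5  0.7 12. ]
72.5 [-5.7  1.4 18.3]
down 20.77 [382.  -36.6 113.8] [-5.43  1.04 16.28] [ 0.51 -1.61  0.35] 59.2
```

View pics/s4.png

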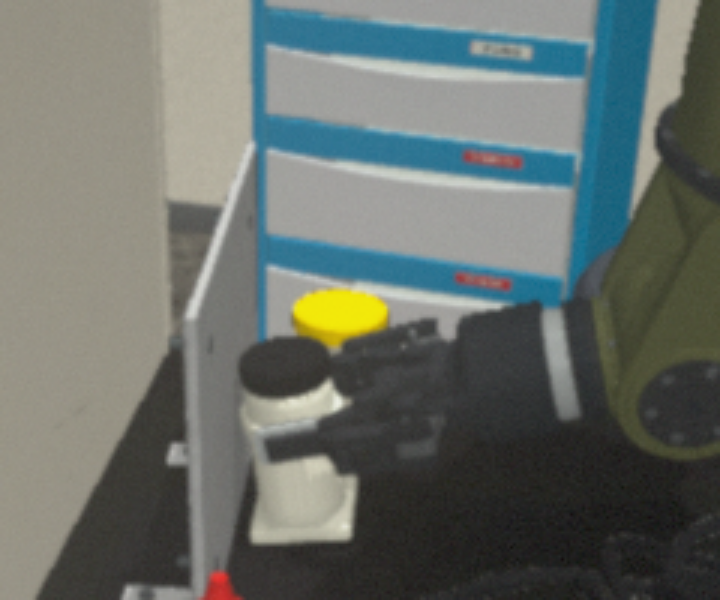

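The bottle is nearly upright, with its foot at (300,525) on the table and still leaning slightly towards the panel. I'll finish levelling it with the wrist and the table, then press it against the panel.

Run:
```python
from h import *
f1=np.load("f1.npy")
for th,z in((1.34,73.5),(1.38,73),(1.40,72.5)):
    P,q=pose(pan(-33,-15,z),th);manip.move_l(P,vel=30,rotation=q);print(th,(Favg(3)-f1).round(1))
z=72.5
while z>70.5:
    f=Favg(3)-f1
    if f[2]>20: break
    z-=.5;P,q=pose(pan(-33,-15,z),1.40);manip.move_l(P,vel=30);print(z,(Favg(3)-f1).round(1))
rep("down")
p,d=manip.read_camera("side");np.savez("pics/s5.npz",p=p,d=d)
X=cloud("side",p,d);m=(X[...,2]>12)&(X[...,2]<66)&(d>0)
x=X[m];s=x@N-FACE;y=x@T-MID;k=(s>-75)&(s<-5)&(abs(y+15)<40);x=x[k];s=s[k];y=y[k]
from scipy.optimize import least_squares
def fun(p): return np.hypot(s-p[0]-p[1]*(x[:,2]-40),y-p[2]-p[3]*(x[:,2]-40))-26
r=least_squares(fun,[-32,0,-15,0],loss="soft_l1");print("axis n,tilt_n,y,tilt_y",r.x.round(3),len(x),abs(r.fun).mean())
```

```text
1.34 [-1.7  0.5  3. ]
1.38 [-1.   0.6  0.3]
1.4 [-0.   0.2 -0.1]
72.0 [-0.5  0.1 -0.3]
71.5 [-2.8  0.4  7.2]
71.0 [-5.3  0.3 11.9]
70.5 [-6.8  0.9 16.3]
down 23.88 [378.5 -37.2  96.9] [-6.99  0.7  13.91] [ 0.4  -1.45  0.28] 58.4
axis n,tilt_n,y,tilt_y [-3.3709e+01  3.9000e-02 -1.4218e+01  1.7000e-02] 582 1.4002889092027346
```

Run:
```python
from h import *
P,q=pose(pan(-33,-15,71.8),1.40);manip.move_l(P,vel=30)
manip.command_gripper(80);manip.wait(.6)
p,d=manip.read_camera("side");cv2.imwrite("pics/s6.png",cv2.resize(p[60:260,230:470,::-1],None,fx=3,fy=3))
manip.command_gripper(50,25);rep("regrip")
manip.wait(.2);f1=Favg(6);print(f1);np.save("f2.npy",f1)
n=-33
while n<-24:
    n+=.5;P,q=pose(pan(n,-15,71.8),1.40);manip.move_l(P,vel=30);f=Favg(3)-f1;print(n,f.round(1))
    if -f@N>9: break
manip.wait(1.2);print((Favg(5)-f1).round(1));rep("pressed")
p,d=manip.read_camera("side");cv2.imwrite("pics/s7.png",cv2.resize(p[60:260,230:470,::-1],None,fx=3,fy=3))
```

```text
regrip 25.48 [378.2 -37.1  97.5] [-1.87 -0.68  3.4 ] [-0.03  0.13  0.  ] 59.1
[-2.52637019 -0.07048384  3.59634142]
-32.5 [-0.9 -0.   2.2]
-32.0 [-1.5  0.4  3.9]
-31.5 [-2.8 -0.1  5.6]
-31.0 [-2.8 -0.2  8. ]
-30.5 [-3.9  0.2  9.2]
-30.0 [-4.6  0.3 10.9]
-29.5 [-5.3  0.2 12.2]
-29.0 [-4.7  0.2 11.5]
-28.5 [-6.7 -0.9 10.9]
-28.0 [-12.9  -2.1  13.7]
[-13.1  -2.3  13.8]
pressed 30.75 [382.9 -36.2  98.1] [-15.18  -2.61  18.28] [ 0.3  -1.68  0.17] 59.0
```

View pics/s7.png

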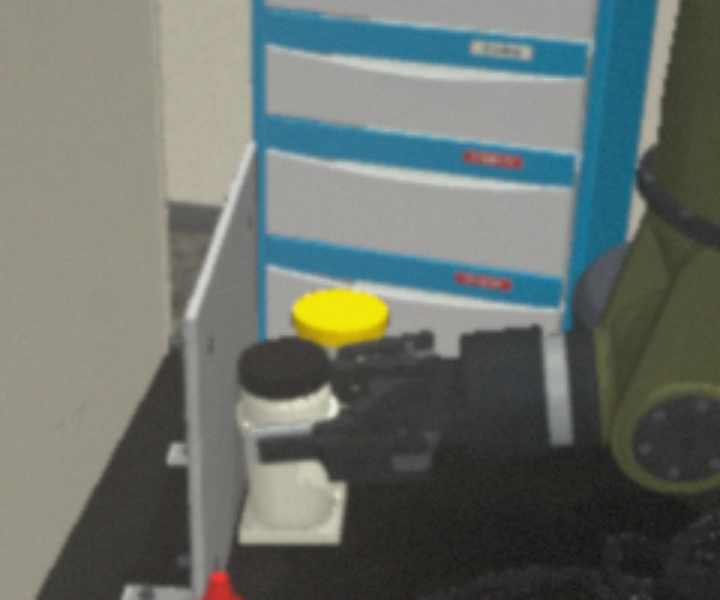

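```bash
cat >> h.py <<'E'
def tilt(tag):
    from scipy.optimize import least_squares
    for n in("side","top"):
        p,d=manip.read_camera(n);np.savez(f"pics/{tag}_{n}.npz",p=p,d=d)
        X=cloud(n,p,d);hsv=cv2.cvtColor(p,cv2.COLOR_RGB2HSV)
        S=X@N-FACE;Y=X@T-MID;Z=X[...,2]
        k=(d>0)&(Z>12)&(Z<66)&(S>-75)&(S<-4)&(abs(Y+15)<40)&(hsv[...,2]>110)
        s,y,z=S[k],Y[k],Z[k]
        if len(s)<50: print(n,"few");continue
        r=least_squares(lambda p:np.hypot(s-p[0]-p[1]*(z-40),y-p[2]-p[3]*(z-40))-26,[-32,0,-15,0],loss="soft_l1")
        print(n,"axis n,tilt_n,y,tilt_y",r.x.round(3),len(s),abs(r.fun).mean().round(2))
        cv2.imwrite(f"pics/{tag}_{n}.png",cv2.resize(p[60:260,230:470,::-1],None,fx=3,fy=3))
E
python3 - <<'E'
from h import *
f2=np.load("f2.npy")
P,q=pose(pan(-27.7,-15,72),1.40);manip.move_l(P,vel=20);print((Favg(4)-f2).round(1));manip.wait(1.);rep("press")
tilt("pr")
E
```

```text
[-15.2  -3.3  13.8]
press 32.18 [382.9 -36.2  98.2] [-18.68  -3.34  18.08] [ 0.31 -1.5   0.08] 58.8
side axis n,tilt_n,y,tilt_y [-3.2168e+01  1.3600e-01 -1.4071e+01 -4.0000e-03] 636 1.58
top axis n,tilt_n,y,tilt_y [-32.494   0.104 -15.549   0.132] 282 1.35
```

Run:
```python
from h import *
for tag in("pr",):
    z0=np.load(f"pics/{tag}_side.npz");p,d=z0["p"],z0["d"];X=cloud("side",p,d);hsv=cv2.cvtColor(p,cv2.COLOR_RGB2HSV)
    S=X@N-FACE;Y=X@T-MID;Z=X[...,2]
    k0=(d>0)&(S>-80)&(S<-3)&(abs(Y+15)<40)&(hsv[...,2]>110)
    for a in range(2,112,6):
        k=k0&(Z>=a)&(Z<a+6)
        if k.sum()>8: print(a,k.sum(),"s",np.percentile(S[k],[3,50,97]).round(1),"y",np.percentile(Y[k],[3,97]).round(1))
    k=(d>0)&(S>-80)&(S<-1)&(abs(Y+15)<40)&(Z>104)&(Z<125)
    print("captop",k.sum(),np.percentile(Z[k],[10,50,90]),np.polyfit(S[k],Z[k],1))
cv2.imwrite("pics/z.png",cv2.resize(p[160:250,300:390,::-1],None,fx=6,fy=6,interpolation=cv2.INTER_CUBIC))
```

```text
2 77 s [-64.2 -27.8  -6.2] y [-11.9  17.8]
8 227 s [-64. -40.  -6.] y [-27.7  17.4]
14 88 s [-62.7 -41.5 -11.4] y [-25.   12.9]
20 81 s [-58.7 -36.1 -10.2] y [-7.6 12.5]
26 80 s [-57.9 -38.  -10.3] y [-7.9 13.4]
32 80 s [-55.5 -34.3  -9.7] y [-3.  13.4]
38 79 s [-54.2 -34.1  -9.8] y [-2.2 13.2]
44 71 s [-51.  -32.6  -8.3] y [-1.5 12.7]
50 51 s [-49.4 -34.2  -9.3] y [ 0.8 13.3]
62 14 s [-58.5 -16.  -12.7] y [-45.9  24.5]
68 17 s [-54.6 -13.   -5.1] y [-46.1  23.2]
74 65 s [-59.2 -14.8  -4.4] y [-23.7  22.5]
80 137 s [-53.4 -29.7  -8.9] y [-4.4 23.7]
86 117 s [-55.5 -37.3  -6.7] y [-9.  21.1]
92 70 s [-53.1 -37.3 -14.5] y [-11.8  11.6]
captop 440 [106.91539022 110.91104089 112.61614121] [-3.15218063e-02  1.09416495e+02]
```

View pics/z.png

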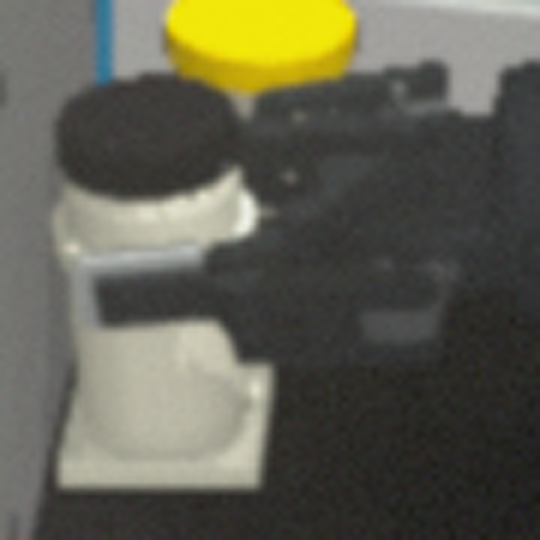

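The picture shows the bottle in the grip and against the panel, with the foot's panel-side edge at (60,470) and the band's edge at (55,230). The depth slices suggest it leans about 0.04 rad with the foot about 4 mm short, so a push at band height only isn't enough. I'll release, retreat, and press again lower down with shut fingers so foot and band both seat.

```bash
cat > push.py <<'E'
from h import *
TIP=manip.tip_reach
def tp(n,z,th): q,zz=rot(th);return pan(n,-14.8,z)-TIP*zz,q
P,q=pose(pan(-29,-15,72),1.40);manip.move_l(P,vel=20)
manip.command_gripper(85);manip.wait(.3);rep("open")
P,q=pose(pan(-135,-15,74),1.40);manip.move_l(P,vel=120);rep("back")
manip.command_gripper(0,40)
P,q=tp(-95,38,1.1);manip.movep(P,q)
tilt("rel")
P,q=tp(-70,38,1.1);manip.move_l(P,vel=50);manip.wait(.2);f0=Favg(6);rep("pre")
n=-70;lf=0
while n<-48:
    n+=.5 if lf<2.5 else .2
    P,q=tp(n,38,1.1);manip.move_l(P,vel=25);f=Favg(2)-f0;lf=-f@N;print(round(n,1),round(lf,1),round(f[2],1),end=" | ")
    if lf>8.5 or manip.observe()["time_s"]>58: break
manip.wait(1.0);print();print((Favg(4)-f0).round(1));rep("pressed");tilt("fin")
E
python3 push.py
```

```text
open 33.22 [382.1 -36.4  97.6] [-0.56 -1.07  0.16] [-0.1   0.45 -0.03] 85.1
back 34.25 [278.4 -56.2  99.7] [ 0.07  0.04 -0.02] [-0.09  0.48 -0.02] 85.0
side axis n,tilt_n,y,tilt_y [-3.5086e+01 -3.0000e-03 -1.4321e+01 -1.0000e-03] 732 0.88
top axis n,tilt_n,y,tilt_y [-3.4891e+01  3.7000e-02 -1.4569e+01 -1.3000e-02] 224 1.89
pre 36.69 [336.1 -44.9 116.6] [-0.49 -0.02  0.13] [-0.07  0.42  0.03] 0.2
-69.5 0.2 -0.0 | -69.0 0.5 -0.3 | -68.5 0.3 0.2 | -68.0 -1.0 0.6 | -67.5 -0.9 -0.0 | -67.0 -0.6 -0.8 | -66.5 -0.2 -0.2 | -66.0 0.1 -0.1 | -65.5 -0.1 0.0 | -65.0 -0.1 0.2 | -64.5 -0.4 0.2 | -64.0 -0.1 -1.1 | -63.5 0.7 -0.2 | -63.0 1.3 0.4 | -62.5 1.0 -0.1 | -62.0 0.5 0.9 | -61.5 0.8 0.3 | -61.0 -0.1 0.3 | -60.5 1.0 -0.2 | -60.0 -0.1 0.1 | -59.5 0.7 -0.7 | -59.0 1.2 -0.3 | -58.5 4.4 0.9 | -58.3 6.9 2.2 | -58.1 8.8 3.8 | 
[-7.9 -2.6  3.2]
pressed 45.74 [347.6 -42.7 116.6] [-7.16 -2.08  3.19] [-0.15  0.49 -0.12] 0.0
side axis n,tilt_n,y,tilt_y [-3.0796e+01 -2.8000e-02 -1.4265e+01  4.0000e-03] 806 1.69
top axis n,tilt_n,y,tilt_y [-35.537  -0.228 -17.545  -0.157] 262 3.76
```

Run:
```python
from h import *
q,zz=rot(1.1);TIP=manip.tip_reach
manip.move_l(pan(-130,-14.8,45)-TIP*zz,vel=80)
manip.move_l(pan(-150,-14.8,130)-TIP*zz,vel=120);manip.wait(.3);rep("clear")
tilt("end")
p=np.load("pics/end_top.npz")["p"];cv2.imwrite("pics/endtop.png",p[...,::-1])
X=cloud("top",p,np.load("pics/end_top.npz")["d"])
for k,(a,b,c,e) in {"dr":(243,230,272,264),"cup":(460,234,510,280)}.items():
    x=X[b:e,a:c].reshape(-1,3);x=x[(x[:,2]>4)&(x[:,2]<250)];print(k,np.median(x,0).round(0))
```

```text
Traceback (most recent call last):
plant.PlanningError: the arm cannot follow that straight line within its joint ranges
```

Run:
```python
from h import *
manip.wait(.2);rep("clear")
tilt("end")
p=np.load("pics/end_top.npz")["p"]
X=cloud("top",p,np.load("pics/end_top.npz")["d"]);hsv=cv2.cvtColor(p,cv2.COLOR_RGB2HSV)
for k,(a,b,c,e) in {"dr":(243,230,272,264),"cup":(460,234,510,280)}.items():
    x=X[b:e,a:c].reshape(-1,3);x=x[(x[:,2]>4)&(x[:,2]<250)&(hsv[b:e,a:c,2].ravel()>70)];print(k,np.median(x,0).round(0))
```

```text
clear 47.09 [277.4 -56.  123.6] [-0.08  0.25  0.08] [-0.11  0.35 -0.03] 0.2
side axis n,tilt_n,y,tilt_y [-3.0202e+01  0.0000e+00 -1.4269e+01  1.0000e-03] 732 0.87
top axis n,tilt_n,y,tilt_y [-3.0224e+01  6.1000e-02 -1.4544e+01  1.8000e-02] 223 1.86
dr [495. 185.  59.]
cup [ 535. -170.   65.]
```

View pics/end_side.png

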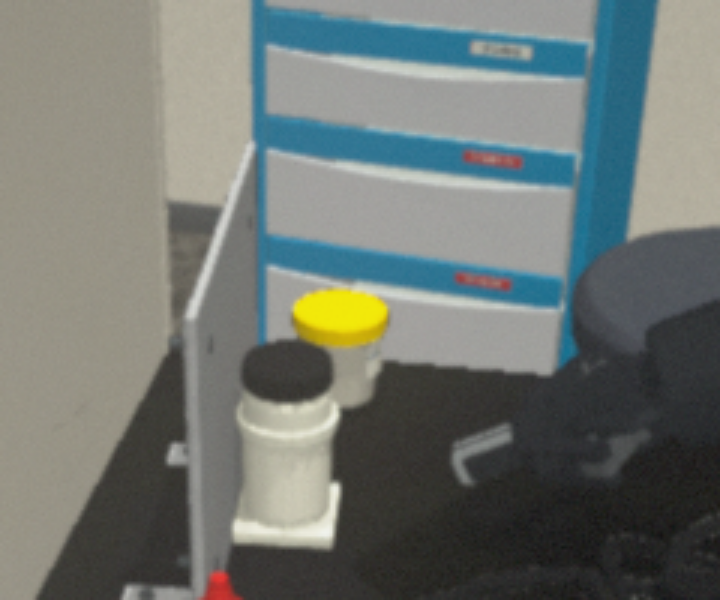

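The bottle stands upright and flush, with its axis 30.2 mm from the panel face, and the hand is clear at (480,455). I'm handing in.

```bash
python3 -c "
from plant import manip
manip.close_job()"
```

```text
the job is handed in; nothing more can be done
```

The bottle now stands upright, flush against the panel and released, and I handed the job in at about 47 s (no verdict is reported). I gripped it by the band at 25 N, lifted it and tilted it cap-up to about 35° from vertical. I then leaned its cap on the panel at 4–5 N, turned it upright along the panel, and lowered it to the table.

**What went differently:**
- **Straightening:** most of it came from turning the wrist, with a gap of about half a millimetre to the panel. The panel itself did little of the pushing.
- **First press:** at band height it left the bottle leaning about 0.04 rad, with its foot roughly 4 mm short of the panel. The horizontal force at the wrist reached about 19 N; I put roughly 8 N of that down to table friction. I released, then pressed again lower down with the fingers shut at about 8 N for a second. This seated the foot.

**Last checks:**
- **Position:** the bottle's axis is 30.2 mm in front of the face and about 14 mm from mid-width. If the face stands the full 8 mm forward, that is still 38 mm against the 42 mm limit.
- **Tilt:** the side view gives about 0.00 rad. The top view gave 0.06, but it sees little of the body and fits twice as badly, so I trusted the side view.
- **Bystanders:** the dropper bottle and specimen cup measured where they started, within about 1 mm.
- **Robot:** it is clear of everything.

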